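# Hang the dipper on the pitcher's rim

## Task

Set up the rinse pitcher next to the espresso machine: stand the steel pitcher upright with its whole base on the black mat, and hang the little dipper by its own hook over the pitcher's rim, cup inside and hook tip outside, so that it stays hanging there clear of the bottom. Keep both upright while you carry them, set them down gently rather than dropping them, and leave all the other dishes and tools where they are.

Things in the scene. Friction and masses are not known exactly. Their poses are not given: they have to be found in the camera images.
- mat_top (a point): Black silicone tamping mat, fixed, 170 mm along its x, 140 mm along its y, 6 mm thick, lying flat. The point is the centre of its flat upper face; z up.
- pitcher_center (a point): Steel pitcher, loose, upright, open at the top, about 300 g, 105 mm high. The point is on its axis half-way up (52.5 mm above its underside); z up. Base part 74 mm across. Top part is a straight vertical collar 60 mm in outer diameter, from 70 to 105 mm above the underside; grip it across the collar from above, along its y. Handle on its -x side, a tiny pouring lip on its +x side.
- pitcher_rim (a point): The centre of the pitcher's mouth, level with the rim's top (52.5 mm above pitcher_center), same axes. The rim is a ring of 52 mm inner and 60 mm outer diameter (wall 4 mm); the inside is 100 mm deep. The handle, a round bar 10 mm thick, reaches 69 mm from the axis towards -x, between 12 and 80 mm below the rim.
- dipper_grip (a point): Steel dipper with wooden grip, loose, standing on its cup, about 90 g, 130 mm high. The point is the centre of the grip (16 mm along x, 14 mm along y, 46 mm tall), 107 mm above the underside; z up. A flat strip, 4 mm thick in x, 10 mm wide in y, runs from the grip straight down to the cup. The hook points to +x just below the grip. Grip along y from above, fingertips above the hook.
- dipper_throat (a point): The inner top of the dipper's hook, which sits on the rim: 8 mm towards +x from dipper_grip and 32 mm below it, 75 mm above the underside. The throat is 12 mm wide along x (6 mm either side of this point), between the strip and the down-turned tongue, and 20 mm deep; strip, bridge and tongue are 4 mm thick, 10 mm wide in y.
- dipper_hook_tip (a point): The free lower end of the dipper's hook tongue, 16 mm towards +x from dipper_grip and 52 mm below it.
- dipper_cup (a point): The middle of the dipper's flat-bottomed round cup, 36 mm across and 30 mm high, at the strip's foot: 20 mm towards -x from dipper_grip and 92 mm below it, 15 mm above the dipper's underside.
- saucers: Bystander, loose: stack of six white saucers, 136 mm across, 62 mm high. Origin at the centre of its underside.
- bowls: Bystander, loose: stack of four white bowls, 110 mm across, 90 mm high. Origin at the centre of its underside.
- plates: Bystander, loose: stack of three white plates, 150 mm across, 40 mm high. Origin at the centre of its underside.
- shaker: Bystander, loose: closed aluminium shaker with a flip-top lid, 74 mm across, 113 mm high. Origin at the centre of its underside.
- tamper: Bystander, loose: tamper with a steel foot and dark wooden handle, 58 mm across, 88 mm high. Origin at the centre of its underside.
- cup: Bystander, loose: white ceramic mug with a handle, 72 mm across, 58 mm high. Origin at the centre of its underside.
- syrup: Bystander, loose: amber glass bottle, 68 mm across, 210 mm high. Origin at the centre of its underside.
Not all that is in view belongs to the job. Of the things that look like the part that bears mat_top, the smallest one is meant.

How it is judged:
By the outcome, as a careful person would: the job done as asked, in the order asked, and still so for the second after the job is handed in, with the robot touching nothing.
It also fails if it takes over 72 s, if anything falls off the work surface, if the arm or the gripper's body presses on something with over 40 N, if the wrist force passes 120 N, or if a joint passes its speed limit or range.

## Robot

A 6-joint arm with a two-finger parallel gripper is mounted at the origin on the work surface. World frame = base frame: x ahead of the robot, y to its left, z up, the work surface at z = 0. Lengths are in m, angles in rad, forces in N, time in s.
With the tool pointing down it reaches from about 0.325 to 0.775 m from the base axis. Payload 5.5 kg.
Tool frame: the origin (TCP) lies between the finger pads; the fingertips stand 8 mm ahead of it and the grasp point (between the pads) lies 11 mm behind it (tcp_to_tips is the distance from the TCP to the fingertips, in m); z points along the fingers, y is the direction in which the jaws open and shut (so a half turn about z gives the same grasp; the last joint's range is limited). The gripper opens to 88 mm and grips with 3 to 60 N. Pads are 20 mm wide; open, the fingers measure 115 mm over their backs; the gripper's body (75 mm by 178 mm) begins 61 mm behind the grasp point.
Start: joints at [1.15, 0.091, 1.231, -0, 1.82, -0.057], TCP at [0.214, 0.561, 0.231] pointing down, gripper open.
Joint ranges: [-2.87, 2.87], [-0.86, 2.18], [0.17, 2.46], [-1.51, 4.65], [0.06, 2.69], [-2.65, 2.65]. Speed limits (rad/s): [2.57, 2.57, 3.01, 3.14, 3.14, 3.14].

## Interface

Orientations are given as a unit quaternion [w, x, y, z].
In Python, from bench import * gives the robot as it stands. Calls block until the motion is done:
- move_to(position, orientation): joint-space move of the TCP to a pose.
- move_l(position, speed=0.15, orientation=None): straight line of the TCP; orientation=None keeps the orientation; speed is the mean speed in m/s.
- movej(angles): joint-space move.
- gripper_open() and close(): open the fingers fully, or close them until they stop; the grip force is fixed at half the most.
- hold(seconds).
- inverse_kinematics(position, orientation): joint angles nearest the present ones, or None.
- state(): the state.
- get_image(name): name is "side" or "top" or "wrist"; returns a dict with "frame" (384x512x3 uint8, blue, green, red), "depth" (384x512 float32, m along the optical axis (not along the pixel's ray), 0 where there is no reading), "camera_matrix" (3x3 intrinsics, pixels), "k1" (the pictures are not rectified: a ray, as slopes to the right and down, at radius r is drawn at 1 + k1 r^2 times it, then the intrinsics apply), "view" (4x4, takes a point from world to camera coordinates). Camera axes: x right, y up, looking along -z (the intrinsics and any distortion apply to the point x, -y, -z); pixel columns grow to the right and rows downward; lengths in m; the calibration is good to about 2 mm. A picture is of the moment at which its call begins.
A pose or a line that the arm cannot do raises IKError and nothing moves.
- job_done(): hands the job in, once; it reports no verdict.
The state is a dict: "time": time; "joint_pos": joint angles; "dq": joint speeds; "joint_torque": joint torques, N m; "ee_pos": TCP position; "ee_rot": TCP orientation; "ft_force": force on the tool from outside, world axes, zero at the start; "moment": the same for the moment, N m; "finger_gap": finger opening in m.
Only numpy, scipy, OpenCV 4.12 (cv2) and the standard library are available. Lean on these libraries where they do the work, as an engineer would, in place of code of your own. Each camera call takes 0.05 s, during which the arm holds its last target.

## Working session

There is one attempt and no reset: what is moved stays moved. The work goes in short steps, each a Python script; the robot and the scene stay as the last script left them, time stands still between calls to the robot, and variables do not carry over. Pictures are saved under pics/ and viewed, and the job is handed in when it is done.

```bash
mkdir -p pics; ls; python3 - <<'E'
from bench import *
import cv2
print(state())
for n in ["side","top","wrist"]:
    d=get_image(n); cv2.imwrite(f"pics/{n}0.png",d["frame"])
    print(n,d["camera_matrix"].tolist(),d["k1"],d["view"].tolist())
E
```

```text
pics
{'time': 0.0, 'joint_pos': array([ 1.15028519e+00,  9.18142154e-02,  1.23187313e+00,  5.91211578e-07,
        1.81976768e+00, -5.66992315e-02]), 'dq': array([ 0.00060279, -0.00064774,  0.00063164,  0.00083468,  0.00035899,
       -0.00249932]), 'joint_torque': array([ 1.29031487e-03, -4.46433949e+01, -4.06467640e+01,  6.99672033e-02,
        2.85809732e-02, -2.04937915e-04]), 'ee_pos': array([0.21339315, 0.56047874, 0.22954078]), 'ee_rot': array([-2.20361588e-04,  1.80904257e-01,  9.83500271e-01, -9.04734847e-04]), 'ft_force': array([-0.39309187,  0.36216486, -0.42286211]), 'moment': array([ 0.01020148, -0.01886405, -0.03743475]), 'finger_gap': 0.08779366364498219}
side [[352.1183833878385, 0.0, 254.54275895167893], [0.0, 352.1183833878385, 192.00104067259602], [0.0, 0.0, 1.0]] -0.08930960441264164 [[0.9816051681281928, -0.19084276862993538, -0.0055074100703711715, -0.4602559517244215], [0.14457412545363615, 0.7241617381150323, 0.6743056423459111, -0.24468492514767193], [-0.1246981000390085, -0.6626981324191854, 0.7384318310682342, -0.9916623409089639], [0.0, 0.0, 0.0, 1.0]]
top [[368.19294324786995, 0.0, 261.81716387779414], [0.0, 368.19294324786995, 199.26326943849892], [0.0, 0.0, 1.0]] 0.01046476767018371 [[-0.018052179245412317, -0.9995866063159843, 0.022377115501899553, 0.12331308307779287], [0.9804587513861914, -0.01331287911804318, 0.19627379876035161, -0.5253799899457479], [-0.19589475657791897, 0.025483008521016887, 0.9802937624110416, -1.3324089656561038], [0.0, 0.0, 0.0, 1.0]]
wrist [[278.9891385533264, 0.0, 253.76899486149364], [0.0, 278.9891385533264, 194.872704935524], [0.0, 0.0, 1.0]] -0.011369419270182693 [[0.3562658163478269, 0.934382601028028, -0.001955248862792306, -0.5993819805540594], [-0.9016368374336405, 0.3432297144878607, -0.2631432622645806, 0.03310531945397857], [-0.24520538632885017, 0.09551187354816483, 0.9647547877707785, -0.3898816487262398], [0.0, 0.0, 0.0, 1.0]]
```

View pics/side0.png

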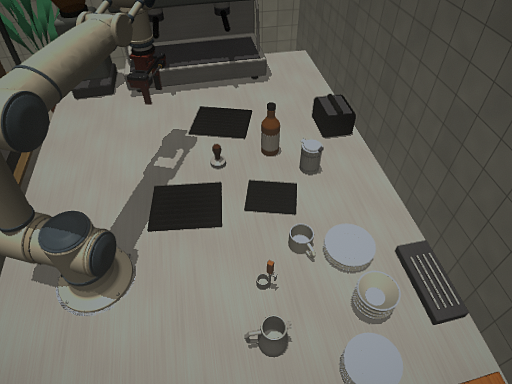

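View pics/top0.png

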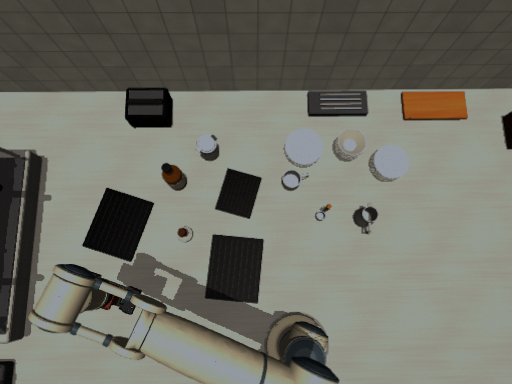

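View pics/wrist0.png

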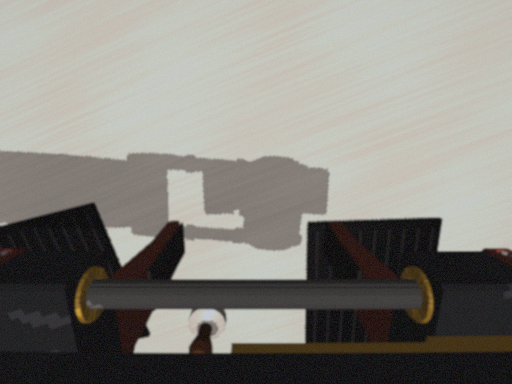

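The side view shows the pitcher at about (272,335), the dipper at (266,275), and three black mats at (185,206), (271,196) and (221,122). The same mats appear in the top view at (235,268), (239,193) and (118,223). I'll measure each mat and enlarge crops of the pitcher and dipper.

```bash
cat > h.py <<'E'
import numpy as np, cv2
from scipy.spatial.transform import Rotation as R
def und(d,uv):
    K=d["camera_matrix"]; uv=np.atleast_2d(np.float64(uv))
    p=cv2.undistortPoints(uv.reshape(-1,1,2),K,np.array([d["k1"],0,0,0,0.])).reshape(-1,2)
    return p
def ray(d,uv):
    p=und(d,uv); V=d["view"]; dc=np.c_[p[:,0],-p[:,1],-np.ones(len(p))]
    return -V[:3,:3].T@V[:3,3], dc@V[:3,:3]
def plane(d,uv,z):
    o,r=ray(d,uv); return o+r*((z-o[2])/r[:,2])[:,None]
def proj(d,P):
    P=np.atleast_2d(P); V=d["view"]; c=P@V[:3,:3].T+V[:3,3]; p=np.c_[c[:,0]/-c[:,2],c[:,1]/c[:,2]]
    p=p*(1+d["k1"]*(p**2).sum(1))[:,None]; K=d["camera_matrix"]; return p*[K[0,0],K[1,1]]+[K[0,2],K[1,2]]
def tri(d1,u1,d2,u2):
    o1,r1=ray(d1,u1);o2,r2=ray(d2,u2);r1=r1[0];r2=r2[0]
    s=np.linalg.lstsq(np.c_[r1,-r2],o2-o1,rcond=None)[0];a=o1+s[0]*r1;b=o2+s[1]*r2
    return (a+b)/2,np.linalg.norm(a-b)
def cloud(d):
    h,w=d["depth"].shape; u,v=np.meshgrid(np.arange(w),np.arange(h)); uv=np.c_[u.ravel(),v.ravel()]
    o,r=ray(d,uv); return (o+r*d["depth"].ravel()[:,None]).reshape(h,w,3)
E
cat > s1.py <<'E'
from bench import *
from h import *
import pickle
S=get_image("side");T=get_image("top");pickle.dump((S,T),open("im0.pkl","wb"))
for n,d in (("side",S),("top",T)):
    g=d["frame"].max(2); m=(g<45).astype(np.uint8)
    m=cv2.morphologyEx(m,cv2.MORPH_CLOSE,np.ones((5,5)));m=cv2.morphologyEx(m,cv2.MORPH_OPEN,np.ones((5,5)))
    for c in cv2.findContours(m,cv2.RETR_EXTERNAL,cv2.CHAIN_APPROX_NONE)[0]:
        if not 600<cv2.contourArea(c)<6000: continue
        P=plane(d,c[:,0],0.006)
        rr=cv2.minAreaRect((P[:,:2]*1000).astype(np.float32))
        print(n,c[:,0].mean(0).round(),"ctr",np.round(rr[0],1),"size",np.round(rr[1],1),"ang",round(rr[2],1))
def crop(d,x,y,w,h,k,f): cv2.imwrite(f,cv2.resize(d["frame"][y:y+h,x:x+w],None,fx=k,fy=k,interpolation=cv2.INTER_CUBIC))
crop(S,225,225,100,75*2,4,"pics/cs.png"); crop(T,290,165,110,80,7,"pics/ct.png"); crop(T,60,150,220,160,3.5,"pics/cm.png")
E
python3 s1.py
```

```text
side [103. 255.] ctr [17.3 70.5] size [166.6  73. ] ang 82.8
side [186. 207.] ctr [278.6 216.1] size [194.3 235.1] ang 83.2
side [271. 197.] ctr [564.5 199.7] size [137.3 168.4] ang 73.0
side [221. 122.] ctr [452.6 654.2] size [197.1 232.9] ang 71.1
side [332. 118.] ctr [932.1 592. ] size [277.7 182.1] ang 72.3
side [ 20. 135.] ctr [-398.7  809.6] size [203.5 663.4] ang 14.7
side [97. 76.] ctr [-139.1 1276.6] size [587.  227.3] ang 89.8
side [182.  61.] ctr [ 382.9 1211.8] size [696.2 677.2] ang 1.0
side [185.  10.] ctr [ 331.1 1895.9] size [699.2 653.8] ang 82.0
top [304. 355.] ctr [-31.2 -41.6] size [221.6 113. ] ang 71.5
top [105. 301.] ctr [170.7 677.6] size [186.2  78.9] ang 83.3
top [234. 269.] ctr [276.1 221.9] size [193.7 235.9] ang 83.5
top [118. 224.] ctr [449.7 659.6] size [194.5 233.7] ang 71.2
top [238. 193.] ctr [563.4 204.3] size [135.7 166. ] ang 73.2
top [ 18. 232.] ctr [ 392.7 1012.5] size [697.1 154.6] ang 6.7
top [150. 109.] ctr [919.4 565.9] size [161.9 181.3] ang 1.7
```

View pics/cs.png

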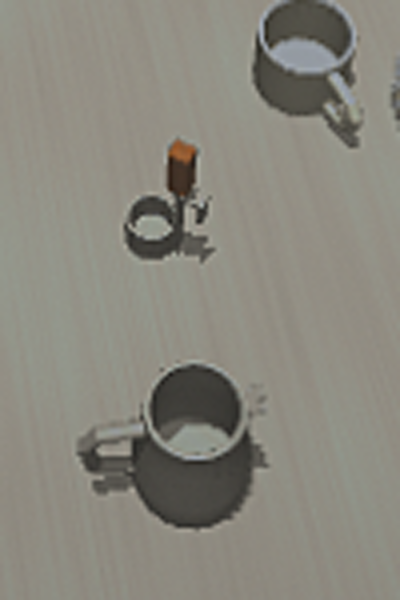

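View pics/ct.png

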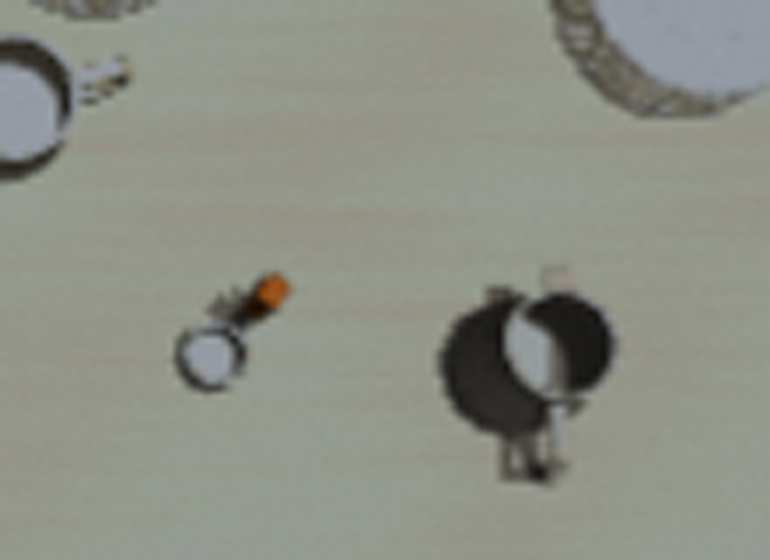

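View pics/cm.png

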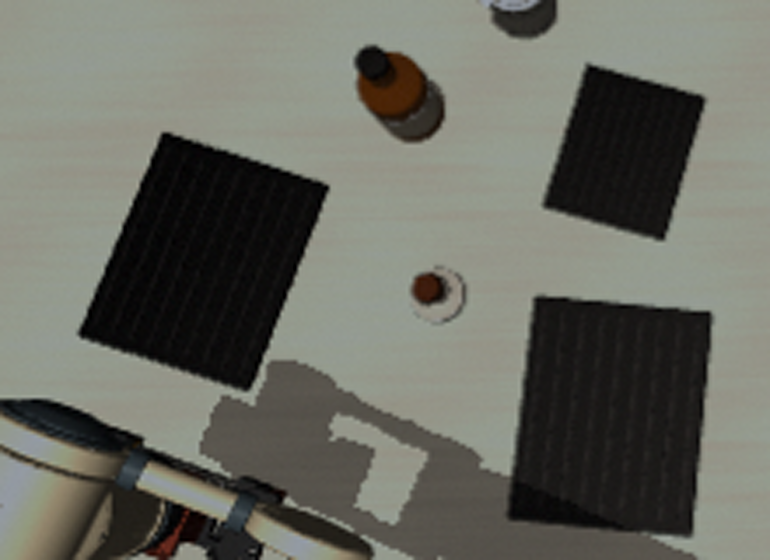

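Sizes from rays onto z=6 mm:

| Mat | Top px | Side px | Size (mm) |
|---|---|---|---|
| A | (118,224) | (221,122) | 233×195 |
| B | (234,269) | (186,207) | 236×194 |
| C | (238,193) | (271,197) | 167×137 |

C is the smallest and matches 170×140, and the enlarged crop (upper right) confirms it. It is mat_top, at about (0.564, 0.202), with its x axis at about −17°. Next I'll locate the pitcher and dipper.

```bash
cat > s2.py <<'E'
from h import *
import pickle
S,T=pickle.load(open("im0.pkl","rb"))
for n,d,b in (("side",S,(240,300,330-20,360)),("top",T,(345,190,385,240))):
    C=cloud(d); x0,y0,x1,y1=b; sub=np.zeros(C.shape[:2],bool); sub[y0:y1,x0:x1]=1; sub&=d["depth"]>0
    P=C[sub&(C[...,2]>0.1)&(C[...,2]<0.112)]
    A=np.c_[2*P[:,:2],np.ones(len(P))];s=np.linalg.lstsq(A,(P[:,:2]**2).sum(1),rcond=None)[0]
    print(n,"rim n",len(P),"ctr",s[:2].round(4),"r",np.sqrt(s[2]+s[:2]@s[:2]).round(4),"z",P[:,2].mean().round(4))
    rng=np.hypot(C[...,0]-s[0],C[...,1]-s[1])
    H=C[sub&(rng>0.043)&(rng<0.075)&(C[...,2]>0.02)&(C[...,2]<0.1)]
    a=np.degrees(np.arctan2(H[:,1]-s[1],H[:,0]-s[0])); print(" handle az",np.round(np.percentile(a%360,[5,25,50,75,95]),1),len(H))
# orange grip
for n,d,b in (("side",S,(240,250,300,300)),("top",T,(305,195,345,225))):
    x0,y0,x1,y1=b; f=d["frame"].astype(int); m=(f[...,2]-f[...,0]>35); q=np.zeros_like(m);q[y0:y1,x0:x1]=1;m&=q
    C=cloud(d); P=C[m&(d["depth"]>0)]
    v,u=np.nonzero(m); print(n,"grip px",len(u),u.mean(),v.mean(),"z range",np.percentile(P[:,2],[2,50,98]).round(4),"xy",np.median(P[P[:,2]>0.12],0).round(4))
    Q=C[q&(d["depth"]>0)&(C[...,2]>0.022)&(C[...,2]<0.04)]
    print("  cup ring", len(Q), Q.mean(0).round(4), Q.min(0).round(4),Q.max(0).round(4))
    Q=C[q&(d["depth"]>0)&(C[...,2]>0.05)&(C[...,2]<0.083)]
    print("  hook pts", Q.round(4).tolist()[:30])
E
python3 s2.py
```

```text
side rim n 190 ctr [ 0.4628 -0.2751] r 0.0289 z 0.1041
 handle az [174.9 177.8 180.5 181.9 182.9] 116
top rim n 78 ctr [ 0.4602 -0.2704] r 0.0291 z 0.1044
 handle az [173.7 175.3 177.9 179.8 183.2] 41
side grip px 32 269.9375 263.03125 z range [0.1118 0.1287 0.1306] xy [ 0.4849 -0.1231  0.1288]
  cup ring 70 [ 0.4701 -0.1107  0.0277] [ 0.4516 -0.1277  0.0223] [ 0.4884 -0.0918  0.0373]
  hook pts [[0.4942, -0.1236, 0.081], [0.4832, -0.1253, 0.0825], [0.4912, -0.1253, 0.0797], [0.4944, -0.1237, 0.076], [0.4963, -0.1264, 0.08], [0.4987, -0.1273, 0.0806], [0.4833, -0.1254, 0.0774], [0.4858, -0.1259, 0.0775], [0.4882, -0.127, 0.0787], [0.4909, -0.127, 0.0776], [0.4936, -0.127, 0.0767], [0.4961, -0.1278, 0.0772], [0.4985, -0.1286, 0.0778], [0.501, -0.1294, 0.0782], [0.4835, -0.1251, 0.0716], [0.487, -0.1222, 0.0653], [0.4881, -0.1279, 0.075], [0.4904, -0.1294, 0.0769], [0.4922, -0.1324, 0.0815], [0.4953, -0.1311, 0.078], [0.4979, -0.1313, 0.0774], [0.4999, -0.1336, 0.0809], [0.4833, -0.1263, 0.0684], [0.4871, -0.1222, 0.0599], [0.492, -0.1337, 0.0786], [0.4949, -0.1328, 0.076], [0.4974, -0.1337, 0.0766], [0.5009, -0.131, 0.0706], [0.4838, -0.1248, 0.0604], [0.4874, -0.1219, 0.0538]]
top grip px 18 328.5 206.05555555555554 z range [0.0019 0.1283 0.1339] xy [ 0.484  -0.118   0.1292]
  cup ring 29 [ 0.4676 -0.106   0.0292] [ 0.4492 -0.1211  0.0236] [ 0.4833 -0.09    0.0398]
  hook pts [[0.482, -0.1161, 0.0569], [0.479, -0.1206, 0.0522]]
```

The two views agree in shape but are offset by about 5 mm in y: rim (0.463,−0.275) against (0.460,−0.270), grip (0.485,−0.123) against (0.484,−0.118). Rim radius (29 mm), rim height (104 mm) and grip top (129 mm) all fit the given sizes. I'll move above the pitcher and use the wrist camera to settle the offset.

```bash
cat >> h.py <<'E'
def quat(psi):  # tool down, jaw axis y at world azimuth psi (deg)
    a=np.radians((psi+90)/2); return [0.,float(np.cos(a)),float(np.sin(a)),0.]
E
cat > s3.py <<'E'
from bench import *
from h import *
import pickle
q=quat(89); print(inverse_kinematics([0.42,-0.22,0.33],q))
move_to([0.42,-0.22,0.33],q)
W=get_image("wrist");T=get_image("top");S=get_image("side");pickle.dump((W,S,T),open("im1.pkl","wb"))
cv2.imwrite("pics/w1.png",W["frame"]);cv2.imwrite("pics/t1.png",T["frame"])
s=state();print(s["time"],s["ee_pos"],s["joint_pos"],s["ee_rot"])
V=W["view"];print("cam",-V[:3,:3].T@V[:3,3])
print(proj(W,[[0.4615,-0.2728,0.105],[0.4845,-0.1206,0.13]]), proj(T,[s["ee_pos"]]))
E
python3 s3.py
```

```text
[-5.54285069e-01 -1.99957960e-01  1.33303810e+00 -4.44089210e-16
  2.00851251e+00 -2.10762810e+00]
3.2583 [ 0.42024379 -0.21959455  0.32991312] [-5.53332671e-01 -1.99780908e-01  1.33304386e+00  7.32641143e-05
  2.00852123e+00 -2.10751167e+00] [-6.46881180e-05  8.29304213e-03  9.99965607e-01  7.80206698e-05]
cam [ 0.34989257 -0.21872307  0.483934  ]
[[216.99013801 201.13709202]
 [328.15719743 220.89651262]] [[376.93874221 214.6093908 ]]
```

View pics/w1.png

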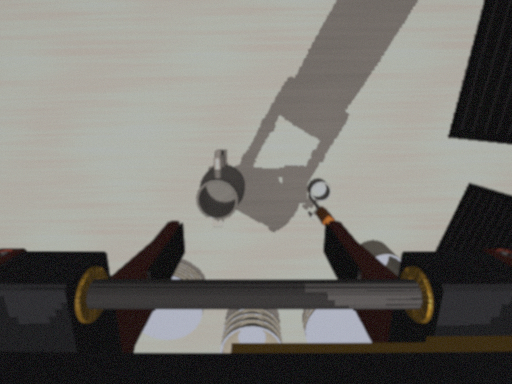

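The wrist view shows the pitcher rim at about (218,198), its handle pointing up in the image (world −x) at (221,155), the dipper cup at (318,189) and its grip at (329,219).

```bash
cat > s4.py <<'E'
from h import *
import pickle
W,S,T=pickle.load(open("im1.pkl","rb")); d=W
C=cloud(d); ok=d["depth"]>0
def box(x0,y0,x1,y1):
    m=np.zeros(C.shape[:2],bool); m[y0:y1,x0:x1]=1; return m&ok
b=box(185,140,255,235)
P=C[b&(C[...,2]>0.1)&(C[...,2]<0.112)]
A=np.c_[2*P[:,:2],np.ones(len(P))];s=np.linalg.lstsq(A,(P[:,:2]**2).sum(1),rcond=None)[0]
print("rim",len(P),s[:2],np.sqrt(s[2]+s[:2]@s[:2]),P[:,2].mean())
rng=np.hypot(C[...,0]-s[0],C[...,1]-s[1])
H=C[b&(rng>0.045)&(rng<0.075)&(C[...,2]>0.06)&(C[...,2]<0.1)]
a=np.degrees(np.arctan2(H[:,1]-s[1],H[:,0]-s[0]));print("handle",np.percentile(a%360,[5,50,95]),len(H))
b=box(295,165,350,235)
f=d["frame"].astype(int); m=b&(f[...,2]-f[...,0]>40); P=C[m&(C[...,2]>.12)]; print("grip top",len(P),np.median(P,0),P.min(0),P.max(0))
Q=C[b&(C[...,2]>0.022)&(C[...,2]<0.04)];c=cv2.minEnclosingCircle((Q[:,:2]*1000).astype(np.float32));print("cup",len(Q),Q.mean(0),c)
Q=C[b&(C[...,2]>0.07)&(C[...,2]<0.083)];print("hook",len(Q),Q.mean(0),Q.min(0),Q.max(0))
cv2.imwrite("pics/w1c.png",cv2.resize(W["frame"][140:240,180:350],None,fx=4.6,fy=4.6,interpolation=cv2.INTER_CUBIC))
E
python3 s4.py
```

```text
rim 466 [ 0.46110372 -0.27338723] 0.02875611025296474 0.10431317423655645
handle [174.08525576 178.06964424 182.7070176 ] 137
grip top 95 [ 0.48064727 -0.12409813  0.12978514] [ 0.41049711 -0.17613594  0.12139533] [ 0.48917842 -0.11345745  0.32659642]
cup 164 [ 0.4698049  -0.10982695  0.02847619] ((470.10986328125, -110.69271850585938), 19.58057975769043)
hook 55 [ 0.49324281 -0.12898641  0.07785795] [ 0.4811748  -0.13500458  0.07092782] [ 0.50200258 -0.12299926  0.08029322]
```

View pics/w1c.png

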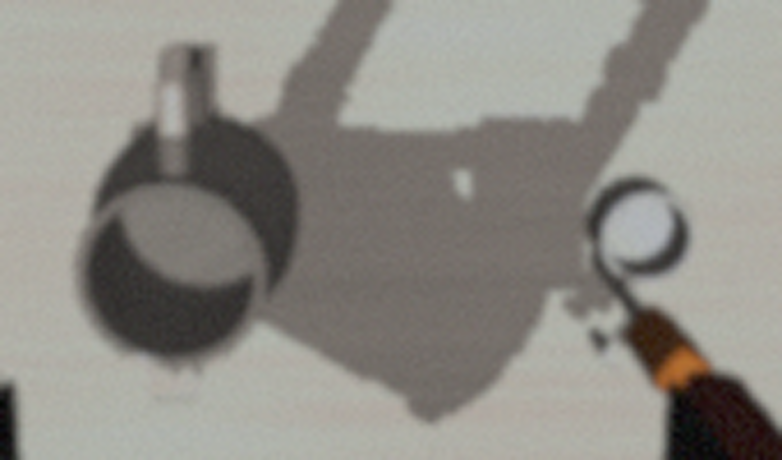

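The wrist rim (0.4611,−0.2734) lies between the side and top values, so I'll use it. I'm grasping the pitcher across the collar along its y.

```bash
cat > s5.py <<'E'
from bench import *
from h import *
q=quat(88); p=[0.4612,-0.2732]
move_to(p+[0.16],q); move_l(p+[0.083],0.12); 
s=state();print(s["time"],s["ee_pos"],s["ft_force"])
close(); s=state();print("gap",s["finger_gap"],s["ft_force"])
move_l(p+[0.12],0.06); s=state();print("lift",s["finger_gap"],s["ft_force"],s["moment"],s["time"])
move_l(p+[0.285],0.15); s=state();print(s["finger_gap"],s["ft_force"],s["time"],s["ee_pos"])
S=get_image("side");cv2.imwrite("pics/s2.png",S["frame"])
E
python3 s5.py
```

```text
4.8083 [ 0.46167454 -0.27347743  0.08421206] [-0.41570896 -0.39161934  0.1140702 ]
gap 0.06127661291162721 [0.45687657 1.97704743 2.98995444]
lift 0.061888999507104026 [ 0.75317846  0.37518415 -4.75859311] [0.0077772  0.01389745 0.03606267] 6.1083
0.06184107451726956 [ 0.58322379 -0.29452478 -2.77358204] 7.3583 [ 0.46099176 -0.27306582  0.28374647]
```

View pics/s2.png

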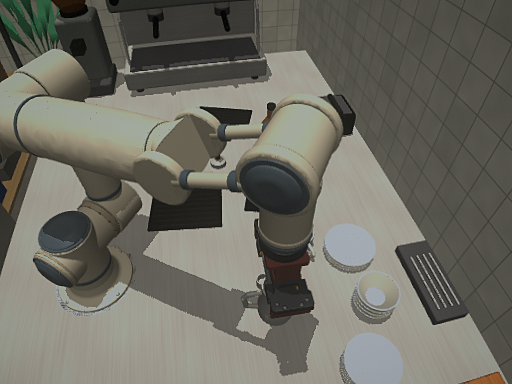

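The pitcher is held: the gap is 61.8 mm and the side view shows it upright under the gripper at (262,300). Carrying it to mat C and lowering it until it touches.

```bash
cat > s6.py <<'E'
from bench import *
from h import *
q=quat(73); p=[0.564,0.202]
move_l(p+[0.285],0.22,q); move_l(p+[0.115],0.15); move_l(p+[0.0945],0.06); hold(0.15)
f0=state()["ft_force"][2]; z=0.0945
print(state()["ee_pos"],f0,state()["finger_gap"],state()["time"])
while z>0.085:
    z-=0.0008; move_l(p+[z],0.02); f=state()["ft_force"][2]
    if f-f0>3: break
print("z",z,state()["ee_pos"],state()["ft_force"],state()["time"])
gripper_open(); s=state();print(s["finger_gap"],s["ft_force"],s["time"])
move_l(p+[0.20],0.15); s=state();print(s["ee_pos"],s["time"])
E
python3 s6.py
```

```text
[0.56420376 0.20204506 0.094867  ] -2.6773070077464522 0.06149857079646052 11.6917
z 0.08810000000000004 [0.56420394 0.20205365 0.08942639] [-2.84782004 -0.80001964  6.22406391] 13.6917
0.088022334188108 [-0.39085728 -0.14538805 -0.14209458] 14.3
[0.56363142 0.20186415 0.19861301] 15.2
```

```bash
cat > s7.py <<'E'
from bench import *
from h import *
import pickle
move_to([0.50,0.22,0.36],quat(73))
W=get_image("wrist");pickle.dump(W,open("im2.pkl","wb"));cv2.imwrite("pics/w2.png",W["frame"])
move_to([0.42,-0.10,0.36],quat(52)); 
W=get_image("wrist");S=get_image("side");T=get_image("top");pickle.dump((W,S,T),open("im3.pkl","wb"));cv2.imwrite("pics/w3.png",W["frame"]);cv2.imwrite("pics/s3.png",S["frame"])
print(state()["time"])
E
python3 s7.py
```

```text
17.375
```

View pics/w2.png

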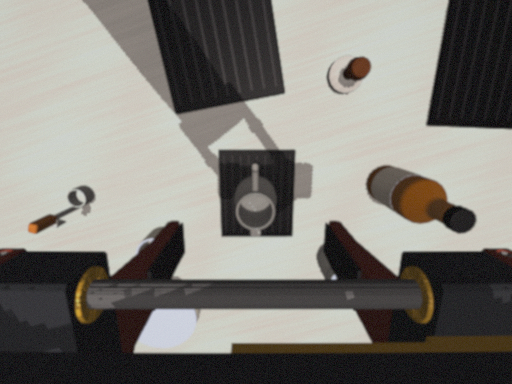

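View pics/w3.png

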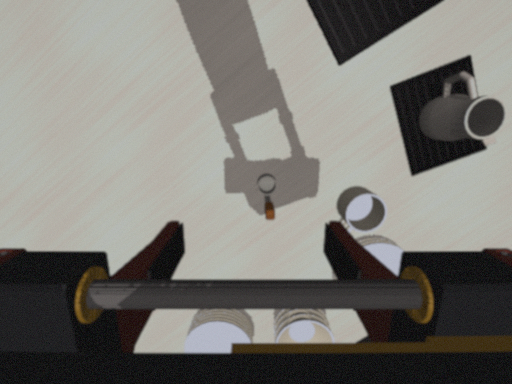

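View pics/s3.png

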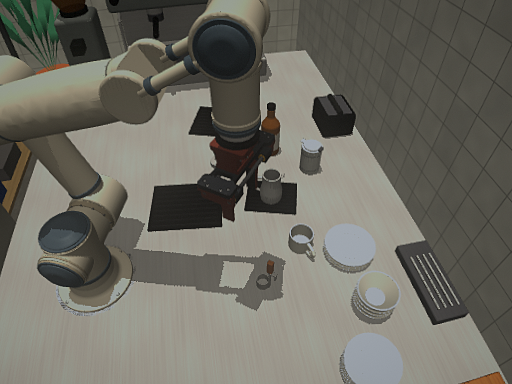

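The wrist view shows the pitcher upright in the middle of mat C, with its rim at (255,213) in w2. In w3 the dipper's cup is at (266,184) and its grip at (269,211). The mug at (363,208) is only 58 mm tall, below the fingertip height of 88 mm. Measuring both.

```bash
cat > s8.py <<'E'
from h import *
import pickle
W=pickle.load(open("im2.pkl","rb")); C=cloud(W); ok=W["depth"]>0
def bx(x0,y0,x1,y1):
    m=np.zeros(C.shape[:2],bool); m[y0:y1,x0:x1]=1; return m&ok
b=bx(215,145,298,240)
P=C[b&(C[...,2]>0.106)&(C[...,2]<0.118)]
A=np.c_[2*P[:,:2],np.ones(len(P))];s=np.linalg.lstsq(A,(P[:,:2]**2).sum(1),rcond=None)[0]
print("rim",len(P),s[:2],np.sqrt(s[2]+s[:2]@s[:2]),P[:,2].mean(), "tilt fit",np.linalg.lstsq(np.c_[P[:,:2]-s[:2],np.ones(len(P))],P[:,2],rcond=None)[0])
rng=np.hypot(C[...,0]-s[0],C[...,1]-s[1])
H=C[b&(rng>0.045)&(rng<0.075)&(C[...,2]>0.06)&(C[...,2]<0.105)]
a=np.degrees(np.arctan2(H[:,1]-s[1],H[:,0]-s[0]));print("handle",np.percentile(a%360,[5,50,95]),len(H))
m=(W["frame"].max(2)<60)&b; m=cv2.morphologyEx(m.astype(np.uint8),cv2.MORPH_OPEN,np.ones((3,3)))
v,u=np.nonzero(m); Q=plane(W,np.c_[u,v],0.006); print("mat",[ (np.round(x,1)) for x in cv2.minAreaRect((Q[:,:2]*1000).astype(np.float32))])
W,S,T=pickle.load(open("im3.pkl","rb"));C=cloud(W); ok=W["depth"]>0; b=bx(245,165,290,225)
f=W["frame"].astype(int); P=C[b&(f[...,2]-f[...,0]>30)&(C[...,2]>.124)&(C[...,2]<.14)]; print("grip top",len(P),P.mean(0),np.median(P,0)); print("  rect",cv2.minAreaRect((P[:,:2]*1000).astype(np.float32)))
Q=C[b&(C[...,2]>0.024)&(C[...,2]<0.036)];A=np.c_[2*Q[:,:2],np.ones(len(Q))];c=np.linalg.lstsq(A,(Q[:,:2]**2).sum(1),rcond=None)[0]
print("cup",len(Q),Q.mean(0),c[:2],cv2.minEnclosingCircle((Q[:,:2]*1000).astype(np.float32)))
Q=C[b&(C[...,2]>0.07)&(C[...,2]<0.083)];print("hook",len(Q),Q.mean(0) if len(Q) else 0)
g=np.mean(P,0)[:2]; print("yaw",np.degrees(np.arctan2(*(g-c[:2])[::-1])),np.linalg.norm(g-c[:2]))
cv2.imwrite("pics/w3c.png",cv2.resize(W["frame"][160:230,230:310],None,fx=7,fy=7,interpolation=cv2.INTER_CUBIC))
E
python3 s8.py
```

```text
rim 400 [0.56375173 0.20171631] 0.028819965502134236 0.11042462314405334 tilt fit [0.00468136 0.00330611 0.11041221]
handle [159.56327234 164.07601295 167.58390645] 110
mat [array([563.3, 205. ]), array([135.6, 162.9]), np.float64(73.0)]
grip top 90 [ 0.48444883 -0.11937142  0.12919865] [ 0.48414193 -0.11933231  0.12942476]
  rect ((485.29052734375, -119.57937622070312), (11.900973320007324, 16.135639190673828), 53.505008697509766)
cup 124 [ 0.46953458 -0.10915161  0.02951981] [ 0.46888138 -0.10822977] ((469.3692932128906, -108.54955291748047), 18.45061683654785)
hook 0 0
yaw -35.59135088694004 0.019143705760472515
```

View pics/w3c.png

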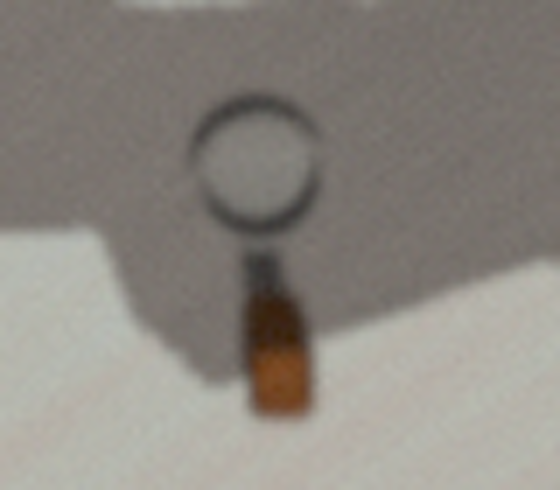

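Pitcher rim is at (0.5638,0.2017,0.110), yaw −16°, and level. Dipper grip is at (0.4845,−0.1195) with yaw −36°; the grip-to-cup distance of 19 mm fits the given 20 mm. Grasping the dipper.

```bash
cat > s9.py <<'E'
from bench import *
from h import *
import pickle
q=quat(54); p=[0.4845,-0.1197]
move_to(p+[0.19],q); move_l(p+[0.097],0.1); s=state();print(s["time"],s["ee_pos"],s["ft_force"])
close(); s=state();print("gap",s["finger_gap"],s["ft_force"],s["ee_pos"])
move_l(p+[0.125],0.06); s=state();print("lift",s["finger_gap"],s["ft_force"])
move_l(p+[0.297],0.15)
S=get_image("side");cv2.imwrite("pics/s4.png",S["frame"])
u=np.array([np.cos(np.radians(-106)),np.sin(np.radians(-106))]); g=np.array([0.5638,0.2017])+0.020*u; g=list(g)
move_l(g+[0.297],0.2,quat(-16)); hold(0.2)
s=state();print(s["time"],s["ee_pos"],s["joint_pos"],s["finger_gap"],s["ft_force"],g)
S=get_image("side");W=get_image("wrist");T=get_image("top");pickle.dump((W,S,T,s),open("im4.pkl","wb"))
cv2.imwrite("pics/s5.png",S["frame"]);cv2.imwrite("pics/w5.png",W["frame"]);cv2.imwrite("pics/t5.png",T["frame"])
cv2.imwrite("pics/s5c.png",cv2.resize(S["frame"][90:240,200:340],None,fx=4,fy=4,interpolation=cv2.INTER_CUBIC))
E
python3 s9.py
```

```text
19.2167 [ 0.48495401 -0.11983154  0.09789992] [ 1.01794058 -0.27966764  0.23652984]
gap 0.013683644533336058 [-0.21232671  0.32195707 -0.69938944] [ 0.48450309 -0.1197026   0.0969834 ]
lift 0.01378148984533557 [ 0.12205996 -1.30079905 -1.47211829]
24.2167 [0.55827843 0.1820095  0.29718766] [ 2.57237656e-01  8.06962866e-02  1.12311408e+00 -3.42494733e-05
  1.93748916e+00  5.36990221e-01] 0.013932385941973083 [-0.10954072  0.43180514 -1.29259297] [np.float64(0.55828725288366), np.float64(0.1824747660812336)]
```

View pics/s5c.png

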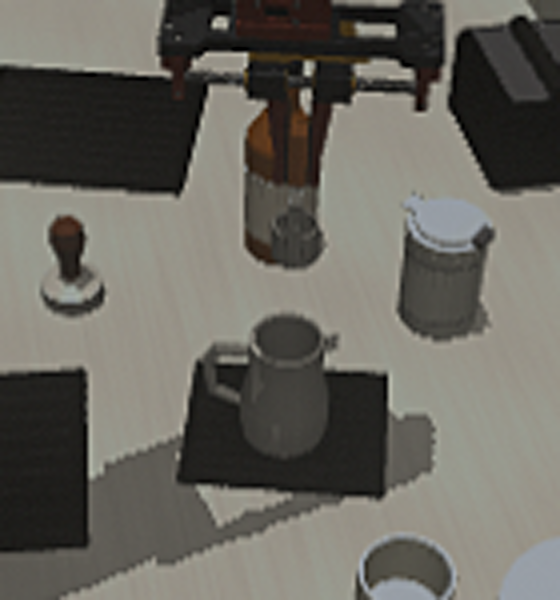

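View pics/w5.png

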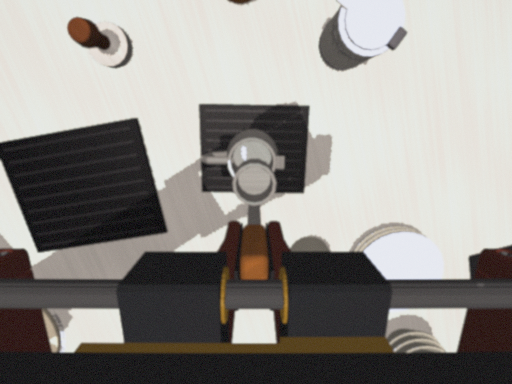

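View pics/t5.png

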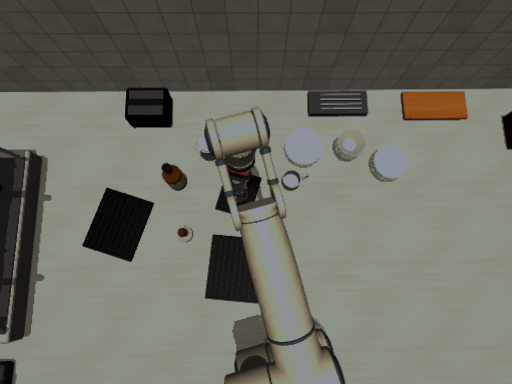

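The side crop shows the dipper hanging upright in the jaws with its cup at (295,238). The wrist view shows the cup at (254,182) just above the pitcher mouth at (252,155). I'll measure the cup against the rim and check where they will end up.

```bash
cat > s10.py <<'E'
from h import *
import pickle
W,S,T,s=pickle.load(open("im4.pkl","rb"))
def bx(C,d,x0,y0,x1,y1):
    m=np.zeros(C.shape[:2],bool); m[y0:y1,x0:x1]=1; return m&(d["depth"]>0)
def circ(P):
    A=np.c_[2*P[:,:2],np.ones(len(P))];c=np.linalg.lstsq(A,(P[:,:2]**2).sum(1),rcond=None)[0]; return c[:2],np.sqrt(c[2]+c[:2]@c[:2])
for n,d,b1,b2 in (("wrist",W,(220,150,290,215),(200,120,300,200)),("side",S,(255,130,290,165),(250,165,290,190))):
    C=cloud(d); m=bx(C,d,*b1)&(C[...,2]>.19)&(C[...,2]<.245); Q=C[m]
    print(n,"z hist",np.percentile(Q[:,2],[1,10,50,90,99]).round(4),len(Q))
    top=Q[(Q[:,2]>.226)&(Q[:,2]<.24)]; print(" cup top",len(top),top.mean(0).round(4),circ(top) if len(top)>8 else 0, cv2.minEnclosingCircle((top[:,:2]*1000).astype(np.float32)))
    R_=C[bx(C,d,*b2)&(C[...,2]>.105)&(C[...,2]<.118)]; print(" rim",len(R_),circ(R_) if len(R_)>8 else 0)
cv2.imwrite("pics/w5c.png",cv2.resize(W["frame"][100:290,190:330],None,fx=3.1,fy=3.1,interpolation=cv2.INTER_CUBIC))
E
python3 s10.py
```

```text
wrist z hist [0.203  0.2046 0.2126 0.2305 0.2407] 1682
 cup top 573 [0.5648 0.2001 0.2301] (array([0.56514366, 0.20136774]), np.float64(0.016409465131248236)) ((565.05078125, 200.90817260742188), 18.513879776000977)
 rim 444 (array([0.56446336, 0.20050371]), np.float64(0.02982737152783938))
side z hist [0.1987 0.2033 0.2176 0.2284 0.2378] 143
 cup top 31 [0.5622 0.1913 0.2291] (array([0.56418081, 0.19528127]), np.float64(0.01690534902791371)) ((563.5264282226562, 194.4866180419922), 19.3817138671875)
 rim 81 (array([0.56443305, 0.19864227]), np.float64(0.028622277203625007))
```

View pics/w5c.png

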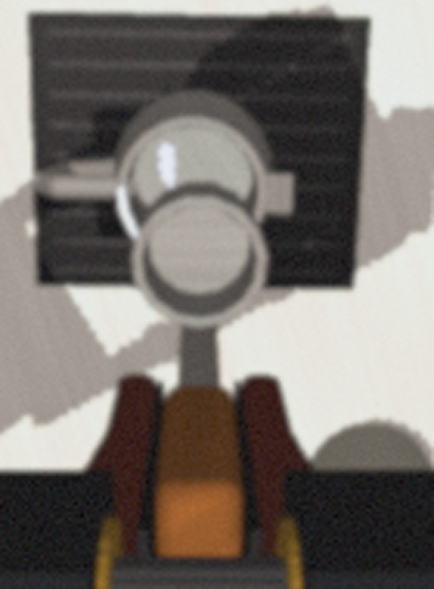

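In the wrist view the cup (0.565,0.201) is centred over the rim (0.5645,0.2005). The side view suggests −3 mm in y, but from few points. I'll lower to just above hook engagement and look again.

```bash
cat > s11.py <<'E'
from bench import *
from h import *
import pickle
g=[0.5583,0.1825]
move_l(g+[0.215],0.15); f0=state()["ft_force"]; z=.215
while z>.1585:
    z-=0.0095; move_l(g+[z],0.08); f=state()["ft_force"]
    if np.linalg.norm(f-f0)>4: print("contact",z,f); break
hold(0.2); s=state();print(s["time"],s["ee_pos"],s["ft_force"],f0)
S=get_image("side");W=get_image("wrist");pickle.dump((W,S,s),open("im5.pkl","wb"))
cv2.imwrite("pics/s6c.png",cv2.resize(S["frame"][110:230,220:330],None,fx=5,fy=5,interpolation=cv2.INTER_CUBIC))
cv2.imwrite("pics/w6c.png",cv2.resize(W["frame"][120:290,180:330],None,fx=3.5,fy=3.5,interpolation=cv2.INTER_CUBIC))
E
python3 s11.py
```

```text
26.8667 [0.55843016 0.1825176  0.1583318 ] [-0.06869851  0.28643337 -0.52645605] [-0.06109878 -0.84296    -0.54869033]
```

View pics/s6c.png

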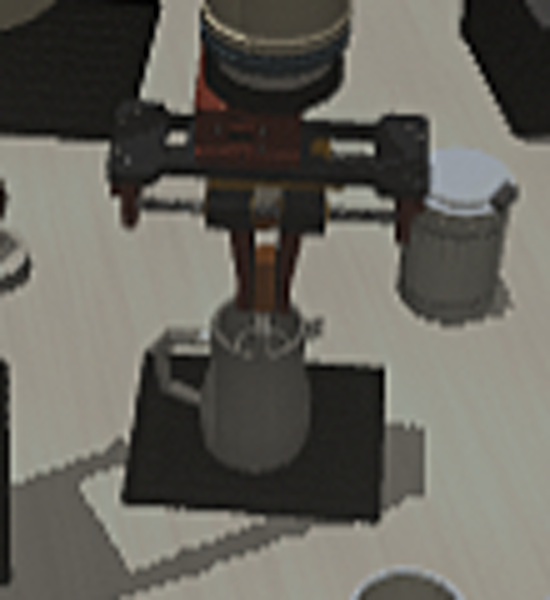

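View pics/w6c.png

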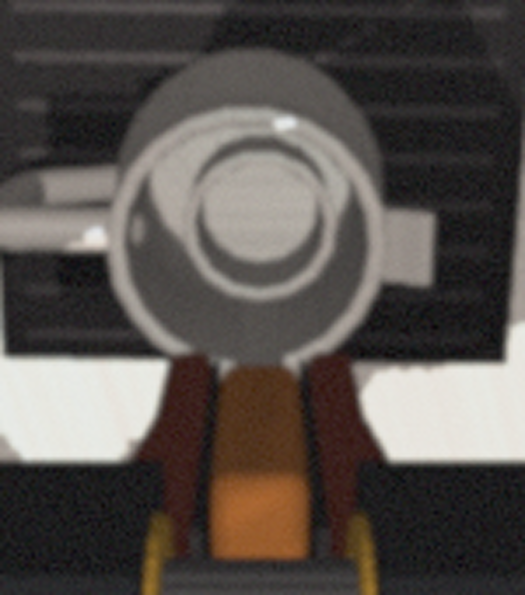

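Both pictures show the cup inside the mouth without contact (forces unchanged). I'll measure the radial fit more precisely, including the predicted hook position in the side view.

```bash
cat > s12.py <<'E'
from h import *
import pickle
W,S,s=pickle.load(open("im5.pkl","rb"))
def circ(P):
    A=np.c_[2*P[:,:2],np.ones(len(P))];c=np.linalg.lstsq(A,(P[:,:2]**2).sum(1),rcond=None)[0]; return c[:2],np.sqrt(c[2]+c[:2]@c[:2])
C=cloud(W); m=np.zeros(C.shape[:2],bool); m[145:225,205:300]=1; m&=W["depth"]>0
R_=C[m&(C[...,2]>.107)&(C[...,2]<.116)]; print("rim",len(R_),circ(R_),R_[:,2].mean())
rc=circ(R_)[0]; rr=np.hypot(C[...,0]-rc[0],C[...,1]-rc[1])
Q=C[m&(C[...,2]>.086)&(C[...,2]<.098)&(rr<.024)]; print("cup top",len(Q),circ(Q),cv2.minEnclosingCircle((Q[:,:2]*1000).astype(np.float32)),Q[:,2].mean())
# expected key points, side view
th=np.radians(-106); u=np.array([np.cos(th),np.sin(th),0]); v=np.array([-u[1],u[0],0]); g=s["ee_pos"]+[0,0,.0105]
for cs,off in (("as read",0),):
  for nm,a,z in (("tongue tip in",14,-52),("tongue tip out",18,-52),("bridge out top",18,-28),("grip bot out",8,-23)):
    for w in (-5,5): print(nm,w,proj(S,g+u*a/1e3+v*w/1e3+[0,0,z/1e3]).round(1))
im=cv2.resize(S["frame"][155:205,245:300],None,fx=12,fy=12,interpolation=cv2.INTER_CUBIC)
cs=cv2.convertScaleAbs(im,alpha=1.6)
def mark(P,c):
    p=(proj(S,P)[0]-[245,155]+.5)*12; cv2.circle(cs,(int(p[0]),int(p[1])),3,c,-1)
for a,z in((14,-52),(18,-52),(18,-28)):
    for w in(-5,5): mark(g+u*a/1e3+v*w/1e3+[0,0,z/1e3],(0,0,255))
for t in np.linspace(0,2*np.pi,60): mark(np.array([.5638+.03*np.cos(t),.2017+.03*np.sin(t),.111]),(0,255,0))
cv2.imwrite("pics/s6z.png",cs)
E
python3 s12.py
```

```text
rim 1447 (array([0.56459823, 0.20323648]), np.float64(0.028030140014155165)) 0.11053722961997868
cup top 588 (array([0.56565952, 0.20195951]), np.float64(0.016463629282532203)) ((568.148681640625, 201.66757202148438), 20.421375274658203) 0.0908241538080511
tongue tip in -5 [[269.5 180. ]]
tongue tip in 5 [[272.8 180.2]]
tongue tip out -5 [[269.4 180.9]]
tongue tip out 5 [[272.7 181.1]]
bridge out top -5 [[269.6 175.4]]
bridge out top 5 [[272.9 175.6]]
grip bot out -5 [[269.9 171.9]]
grip bot out 5 [[273.2 172.1]]
```

View pics/s6z.png

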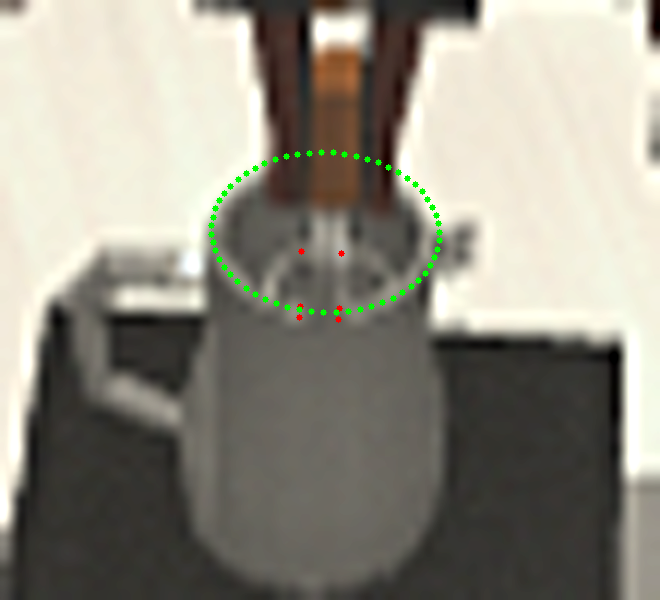

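```bash
cat > s13.py <<'E'
from h import *
import pickle
W,S,s=pickle.load(open("im5.pkl","rb"))
f=lambda x,y:[x/3.5+180-.4,y/3.5+120-.4]
th=np.radians(-106); u=np.array([np.cos(th),np.sin(th)]); v=np.array([-u[1],u[0]])
o=np.array([.5638,.2017])
for n,z,L in (("rim",.1107,[("back",247,107),("left",110,235),("right",385,240)]),("cup",.0915,[("back",262,150),("front",262,299),("left",187,225),("right",338,225)])):
    for nm,x,y in L:
        P=plane(W,f(x,y),z)[0,:2]-o; print(n,nm,"radial %.1f tang %.1f"%(P@u*1e3,P@v*1e3))
g=s["ee_pos"][:2]-o; print("grip", g@u*1e3,g@v*1e3)
b=cv2.convertScaleAbs(cv2.resize(W["frame"][140:235,200:310],None,fx=7,fy=6.3,interpolation=cv2.INTER_CUBIC),alpha=1.3); cv2.imwrite("pics/w6z.png",b)
E
python3 s13.py
```

```text
rim back radial -30.2 tang -1.0
rim left radial -3.2 tang -30.2
rim right radial -2.0 tang 28.2
cup back radial -18.4 tang 2.1
cup front radial 17.1 tang 2.1
cup left radial -0.9 tang -15.3
cup right radial -0.9 tang 19.8
grip 19.919438602753036 0.12556481464977187
```

View pics/w6z.png

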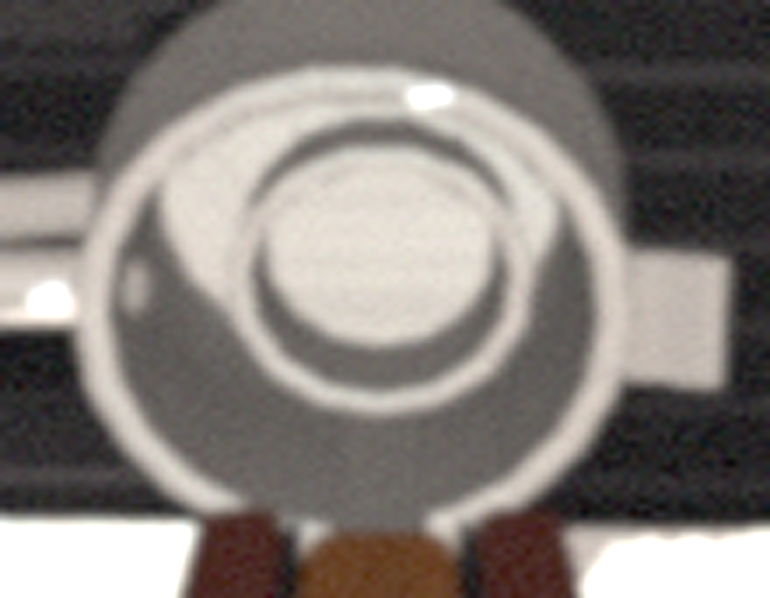

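Relative to the rim, the cup is −0.4 mm radially (throat tolerance ±4) and about +3 mm tangentially. I'll take out the tangential offset, then lower in small force-guarded steps. Seating is expected at TCP z ≈ 0.133.

```bash
cat > s14.py <<'E'
from bench import *
from h import *
import pickle
th=np.radians(-106); u=np.array([np.cos(th),np.sin(th)]); v=np.array([-u[1],u[0]])
g=list(np.array([.5583,.1825])-0.0027*v+0.0004*u); 
move_l(g+[0.1585],0.05); hold(0.2); f0=state()["ft_force"]; z=.1585
while z>.128:
    z-=0.0020 if z>.139 else 0.0007; move_l(g+[z],0.04); f=state()["ft_force"]-f0
    if np.linalg.norm(f)>3.: break
s=state();print("stop z",z,s["ee_pos"],f,s["time"],s["finger_gap"])
S=get_image("side");W=get_image("wrist");pickle.dump((W,S,s),open("im6.pkl","wb"))
cv2.imwrite("pics/s7z.png",cv2.convertScaleAbs(cv2.resize(S["frame"][145:205,240:305],None,fx=9,fy=9,interpolation=cv2.INTER_CUBIC),alpha=1.6))
cv2.imwrite("pics/w7z.png",cv2.convertScaleAbs(cv2.resize(W["frame"][130:240,200:310],None,fx=5,fy=5,interpolation=cv2.INTER_CUBIC),alpha=1.3))
E
python3 s14.py
```

```text
stop z 0.13219999999999993 [0.55570211 0.18290751 0.13283819] [-0.96932566 -0.47822991  4.08300197] 32.1667 0.013736790083219522
```

View pics/s7z.png

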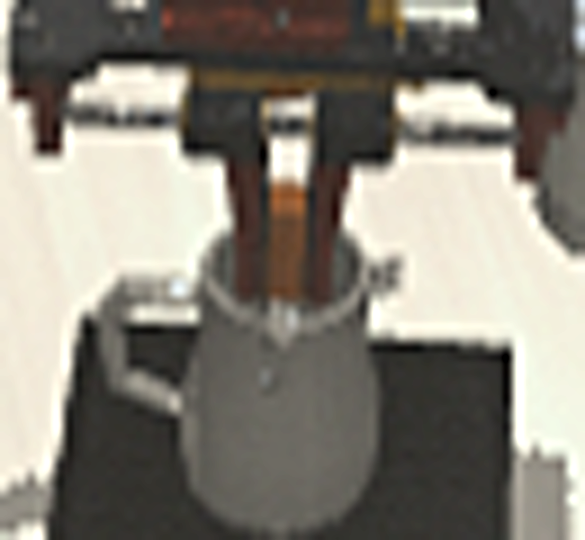

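View pics/w7z.png

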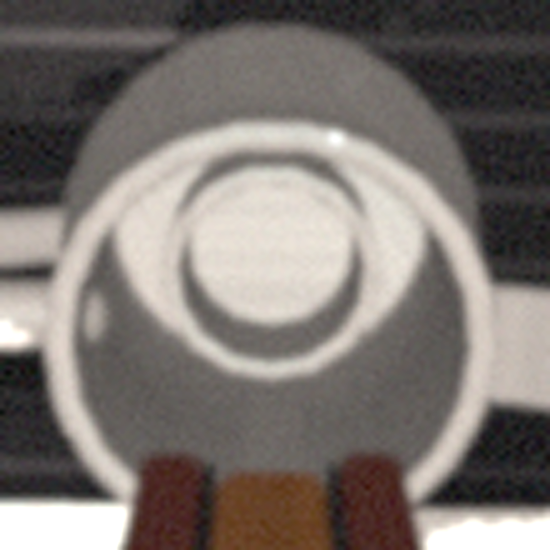

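It seated at z = 0.1322, as expected. The side view shows the tongue outside over the front rim at about (282,325), and the wrist view shows the cup centred inside. To limit tipping on release, I'll lift 1 mm and ease the strip outwards to near the inner wall, then set it down again and let go.

```bash
cat > s15.py <<'E'
from bench import *
from h import *
import pickle
th=np.radians(-106); u=np.array([np.cos(th),np.sin(th)]); v=np.array([-u[1],u[0]])
g0=np.array([.5583,.1825])-0.0027*v+0.0004*u
move_l(list(g0)+[0.1342],0.03); hold(.2); f0=state()["ft_force"]
for r in (.001,.002,.0028):
    g=list(g0+r*u); move_l(g+[.1342],0.02); f=state()["ft_force"]-f0
    if np.linalg.norm(f)>2.5: print("side contact",r,f); break
hold(.1); z=.1342
while z>.130:
    z-=.0006; move_l(g+[z],.03); f=state()["ft_force"]-f0
    if f[2]>2: break
print("z",z,f,state()["time"])
gripper_open(); hold(.3); s=state();print(s["finger_gap"],s["ft_force"])
S=get_image("side");cv2.imwrite("pics/s8z.png",cv2.convertScaleAbs(cv2.resize(S["frame"][145:205,240:305],None,fx=9,fy=9,interpolation=cv2.INTER_CUBIC),alpha=1.6))
W=get_image("wrist");cv2.imwrite("pics/w8.png",W["frame"])
E
python3 s15.py
```

```text
z 0.13240000000000005 [-0.28508347  0.80913179  2.83858257] 34.3167
0.08803044535956435 [ 0.50445483  0.22985578 -0.56295502]
```

View pics/s8z.png

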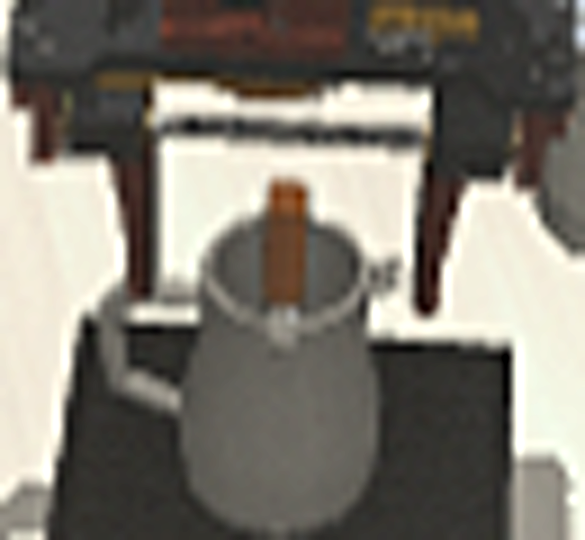

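View pics/w8.png

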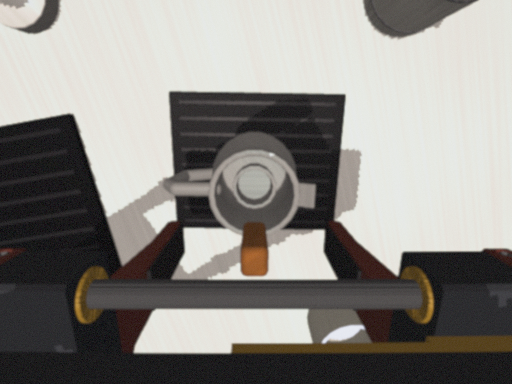

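It is released and hangs upright: grip at (285,240), with the tongue over the rim at (285,330). I'll retreat straight up, move aside and check everything.

```bash
cat > s16.py <<'E'
from bench import *
from h import *
import pickle
p=list(state()["ee_pos"][:2])
move_l(p+[0.31],0.15)
move_to([0.50,0.14,0.38],quat(-16)); W=get_image("wrist")
move_to([0.30,-0.25,0.36],quat(-16)); hold(.3)
S=get_image("side");T=get_image("top");pickle.dump((W,S,T),open("im7.pkl","wb"));print(state()["time"])
for n,d in(("s9",S),("t9",T),("w9",W)): cv2.imwrite(f"pics/{n}.png",d["frame"])
cv2.imwrite("pics/s9z.png",cv2.convertScaleAbs(cv2.resize(S["frame"][150:215,240:305],None,fx=9,fy=9,interpolation=cv2.INTER_CUBIC),alpha=1.6))
S0,T0=pickle.load(open("im0.pkl","rb"))
C0=cv2.absdiff(S0["frame"],S["frame"]).max(2); C1=cv2.absdiff(T0["frame"],T["frame"]).max(2)
cv2.imwrite("pics/diff.png",np.hstack([C0,C1])[:, :][::1,::1] if False else cv2.resize(np.hstack([C0,C1])*3,(800,300)))
C=cloud(S); m=np.zeros(C.shape[:2],bool); m[150:215,240:305]=1
f=S["frame"].astype(int); P=C[m&(S["depth"]>0)&(f[...,2]-f[...,0]>30)&(C[...,2]>.12)&(C[...,2]<.2)]
print("grip z",np.percentile(P[:,2],[2,50,98]).round(4),P[P[:,2]>np.percentile(P[:,2],98)-.006].mean(0).round(4),P[P[:,2]<.13].mean(0).round(4))
C=cloud(W);Q=C[(W["depth"]>0)&(np.hypot(C[...,0]-.564,C[...,1]-.202)<.024)&(C[...,2]<.1)&(C[...,2]>.0)]
print("inside z pctl",np.percentile(Q[:,2],[1,10,30,50,70,90]).round(4))
E
python3 s16.py
```

```text
39.7833
grip z [0.1274 0.1507 0.164 ] [0.5565 0.1799 0.1622] [0.5552 0.1713 0.127 ]
inside z pctl [0.0091 0.0104 0.0121 0.0388 0.0407 0.0637]
```

View pics/s9z.png

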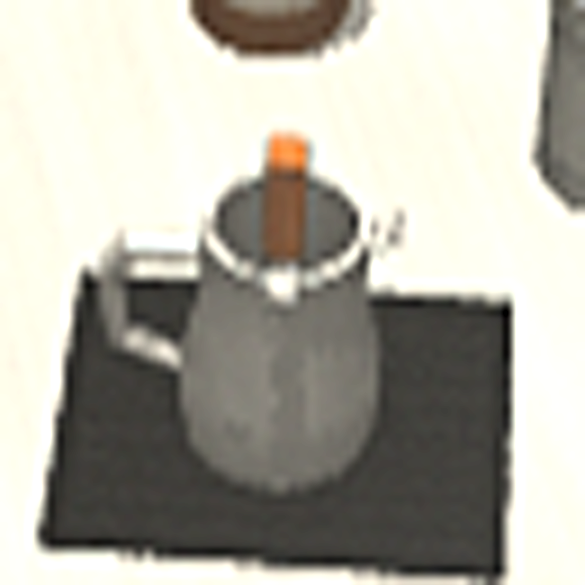

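View pics/t9.png

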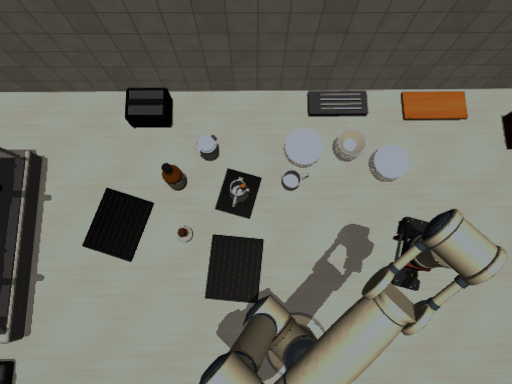

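View pics/diff.png

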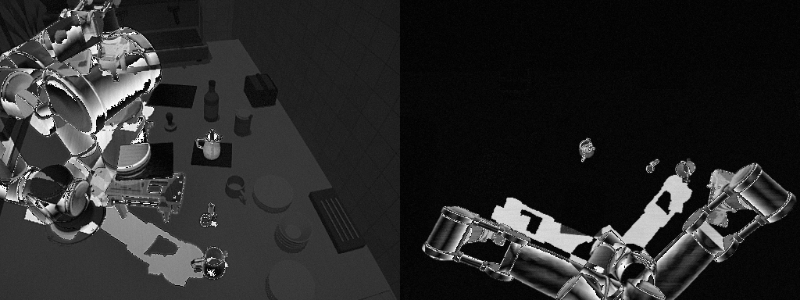

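View pics/w9.png

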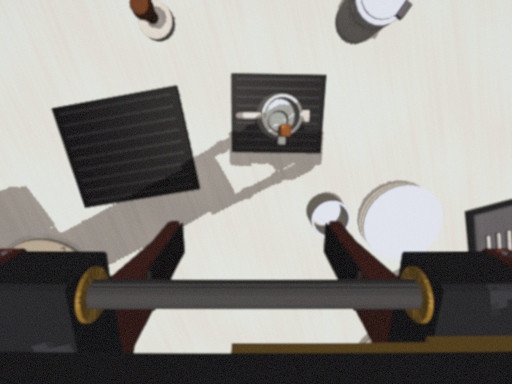

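The pitcher stands on mat C and the dipper hangs with its tongue outside the rim. The cup floor is at z ≈ 39 mm and the pitcher's inner floor at ≈ 11 mm. The top-view difference image shows no bystander moved. Handing in.

```bash
python3 -c "
from bench import *
print(job_done(), state()['time'])"
```

```text
the job is handed in; nothing more can be done
the job is handed in; nothing more can be done
```

The rinse pitcher is standing on the smallest black mat and the dipper is hanging from its rim. I handed the job in at about 40 s, against the 72 s limit.

- **Pitcher:** I gripped it across the collar, lowered it onto the mat until it touched (about 6 N at the wrist), and released it. It is upright and within a few millimetres of the mat's centre, with its handle pointing roughly towards the robot.
- **Dipper:** I hung it on the pitcher's −y rim, away from the handle and lip, and it touched down at the expected height. The last pictures show the tongue outside the rim and the cup inside. It is about 25 mm clear of the pitcher's floor.
- **Other dishes and tools:** comparing the first and last top views showed changes only at the pitcher, the dipper, the arm and its shadow.

**Disagreements between checks:**
- The side and top cameras differed by about 5 mm in y. I used the wrist camera, which fell between them.
- Before lowering the dipper, the side view suggested the cup was about 3 mm off-centre, while the wrist view showed it centred. It went in and seated without side contact.
- The last side view puts the grip's top about 8 mm further back in y than its foot. Most of that is the camera seeing different faces of the grip, so a tilt of a few degrees can't be ruled out. It did not move after release.

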